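Feed a pine block to the drill stop with a push stick

TASK

Load the drilling station: lay the larger flat pine block flat on the open end of its bed, long side along the fence and short of the guard, and let go of it. Then take the wooden push stick, which can only be lifted from its holder by the middle and must be put down and held again by its handle end to reach far enough, and with the stick alone feed the block along under the guard, close against the fence all the way, until it is right up to the length stop and the drop catch has fallen behind it. Draw the stick right out of the guard and leave it lying down, and leave the other things on the bench where they are.

Things in the scene. Friction and masses are not known exactly. Their poses are not given: they have to be found in the camera images.
- station: Fixed drilling station, plywood bed 160 x 430 x 18 mm. Origin: on the bench under the bed; bed top z +18. x points across the bed to the fence, y is the feed direction. An aluminium fence, face at x = +45, 26 mm high, runs all along. Open infeed: y -215 to -40, x -85 to +45. Guard: y -40 to +205. Drill head (270 mm high) at y +140, its column behind the fence at x +107. (All mm)
- mouth (a point): Foot of the fence at the guard's mouth (fence face, bed top); axes as the station. The guard has a clear roof, underside 42 mm and top 47 mm above the bed, over a channel 75 mm wide from the fence to the inner face of a 10 mm wooden cheek.
- stop (a point): Foot of the fence at the length stop's face, 215 mm past the mouth; axes as the station. The stop is a fixed block right across the channel. Home: the pine block's leading end against this face, its long side against the fence.
- catch (a joint): Drop catch: steel finger 80 mm long, hinged under the roof, 2 to 10 mm off the fence, sloping down along the feed. 0 = down, about 0.15 rad while riding on the pine block, dropped by a light spring. Work passes under it with under 1 N, but what lies under it cannot be drawn back: keep the stick 12 mm or more off the fence there. It drops when the block is within 2 mm or so of home.
- catch_foot (a point): Foot of the drop catch: 10 mm above the bed when down, about 5 mm behind the tail of a pine block that is home.
- block_mid (a point): Centre (half-way up) of the flat pine block to be loaded: 55 mm wide (x), 70 mm long (y), 18 mm high (z), about 50 g. It starts flat on the bench to the right of the station. Held from above across its 55 mm width.
- stick_mid (a point): Middle (half-way up, 13 mm above the underside) of the push stick: pale wood, 240 mm long, 18 mm wide (x), on edge, about 70 g; y points to its tip, z up. 26 mm high in front, 22 mm behind the middle, handle end 22 mm wide and 28 mm high. Starts in the holder, underside 8 mm above the bench; lifts straight up. Held from above across its width.
- stick_heel (a point): Heel at the tip, 105 mm ahead of stick_mid, 13 mm above the underside: the upright face, 18 mm wide and 19.5 mm high from the underside, that pushes the end of the work. Above it a lip 6.5 mm thick juts 15 mm further forward, over the top of the work.
- stick_handle (a point): Where the stick is held for feeding, 13 mm above its underside in the middle of its 50 mm long handle, 95 mm behind stick_mid.
- rest: Fixed dark wooden holder of the stick, 58 x 240 x 39 mm high; origin at the centre of its underside, y along its groove. Groove 29 mm wide, floor 8 mm up. Cheeks 39 mm high cover 75 mm of the stick at each end; the finger gap between them is 89 mm long, open on both sides down to 8 mm.
- small_block: Bystander: a smaller offcut 40 x 60 x 18 mm, not to be used. Origin: centre of its underside.
- bowl: Bystander: small bowl, 69 mm across, 34 mm high. Origin: centre of its underside.
- burnisher: Bystander: burnisher, 180 mm long (y), 18 mm thick. Origin: centre of its underside.
- pliers: Bystander: pliers, 150 mm long (y). Origin: centre of its underside.
- clamp: Bystander: wooden hand-screw clamp, 172 x 120 x 20 mm. Origin: centre of its underside.
Not all that is in view belongs to the job. What is shaped like the part that bears block_mid but purple is not meant.

How it is judged:
By the outcome, as a careful person would: the job done as asked, in the order asked, and still so for the second after the job is handed in, with the robot touching nothing.
It also fails if it takes over 67 s, if anything falls off the work surface, if the arm or the gripper's body presses on something with over 40 N, if the wrist force passes 120 N, or if a joint passes its speed limit or range.

ROBOT

A 6-joint arm with a two-finger parallel gripper is mounted at the origin on a cart in front of the work surface, level with it; the furniture and walls round the work are solid. World frame = base frame: x ahead of the robot, y to its left, z up, the work surface at z = 0. Lengths are in mm, angles in rad, forces in N, time in s.
With the tool pointing down it reaches from about 350 to 775 mm from the base axis. Payload 7.3 kg.
Tool frame: the origin (TCP) lies on the centre line of the jaws, within the pads' length; the fingertips stand 17 mm ahead of it and the grasp point (between the pads) lies 2 mm behind it; z points along the fingers, y is the line along which they close (so a half turn about z gives the same grasp; the last joint's range is limited). The gripper opens to 92 mm and grips with 3 to 60 N. Pads are 19 mm wide; open, the fingers measure 130 mm over their backs; the gripper's body (75 mm by 190 mm) begins 47 mm behind the grasp point.
Start: joints at [1.002, 0.342, 1.524, -0, 1.275, -0.146], TCP at [215.403, 478.795, 243.741] pointing down, gripper open.
Joint ranges: [-2.53, 2.53], [-0.77, 2.02], [0.04, 2.7], [-1, 4.14], [0.28, 2.66], [-3.11, 3.11]. Speed limits (rad/s): [2.57, 2.57, 3.14, 3.14, 3.14, 3.14].

INTERFACE

Orientations are given as [roll, pitch, yaw] about the fixed x, y, z axes, in that order (R = Rz(yaw) Ry(pitch) Rx(roll)).
In Python, from plant import bot gives the robot as it stands. The module is installed in compiled form; this text tells all that it offers.
- The arm moves only by the shell command python3 -m pendant 'ROWS'. ROWS is JSON, a list of rows, each a list of 3 entries, a list of its own where there are three numbers: the shift along the world's x, y, z as a fraction of full scale, then the turn, a rotation vector about the world's x, y, z as a fraction of full scale, then the opening, from -1 (shut) to 1 (fully open), so that 0 is half open. In form: [[[tx, ty, tz], [rx, ry, rz], claw], ...]. A call has exactly 10 rows; each row shifts and turns the commanded pose from where the row before left it; what a row does not reach is not made up. Full scale, the value 1, is 30 mm for a shift and 0.12 rad for a turn. A row lasts 1/12 s, in which the tool goes at most 41.7 mm and 7.16 degrees, less where a joint would pass 70% of its speed; a pose out of reach is approached as far as the arm can. A call with a number of a shift or a turn outside -1 to 1 is refused whole. A call with a gripper value outside its range is refused whole. The fingers move at their own pace and stop on an object; the grip force is fixed at half the most. Time passes only in rows, so rows that do not move let the fingers close, or fill a call up. It gives the time, the measured TCP pose, the force, the opening and the grip force at its end, in the units of the state.
- bot.get_obs(): the state, without advancing time (a new reading comes with each control period).
- bot.capture(name): name is "side" or "top" or "wrist"; returns the picture (420x560x3 uint8, blue, green, red); there is no depth.
- bot.camera_params(name): a dict with "fovy" (degrees; the focal length in pixels is half the picture's height over the tangent of half this angle, whatever the lens; pixels are square), "cx", "cy" (the principal point, pixels), "distortion" ([k1, k2, p1, p2, k3] as OpenCV has them; the pictures are not rectified), "camera_from_world" (4x4, takes a point from world to camera coordinates). Camera axes: x right, y down, z forward; pixel columns grow to the right and rows downward; lengths in mm; the calibration is good to about 2 mm. A picture is of the moment at which its call begins: read the wrist's pose just before it. camera_params takes no time and is no camera call; for the wrist camera it gives the pose at the moment of the call.
- bot.close_job(): hands the job in; it is judged then, once.
The state is a dict: "time": time; "joint_positions": joint angles; "dq": joint speeds; "tau": joint torques, N m; "tool_pos": TCP position; "tcp_rot": TCP orientation; "contact_force": force on the tool from outside, world axes, zero at the start; "moment": the same for the moment, N m; "grip_width": finger opening in mm; "finger_force": force on a finger pad.
Only numpy, scipy, OpenCV 4.12 (cv2) and the standard library are available. Lean on these libraries where they do the work, as an engineer would, in place of code of your own. Each camera call takes 0.05 s, during which the arm holds its last target. There are 200 camera calls.

## Working session

There is one attempt and no reset: what is moved stays moved. The work goes in short steps, Python scripts to look and compute and a shell command to move; the robot and the scene stay as the last step left them, time stands still between calls to the robot, and variables do not carry over. Pictures are saved under pics/ and viewed, at most 10 in all, crops included, and the job is handed in when it is done.

```bash
mkdir -p pics; cat > h.py <<'E'
import numpy as np,cv2
from plant import bot
def K(p):
    f=210/np.tan(np.radians(p["fovy"])/2)
    return np.array([[f,0,p["cx"]],[0,f,p["cy"]],[0,0,1.]]),np.array(p["distortion"],float)
def cast(p,uv,z):
    k,d=K(p);T=np.array(p["camera_from_world"]);R=T[:3,:3];c=-R.T@T[:3,3]
    n=cv2.undistortPoints(np.array(uv,float).reshape(-1,1,2),k,d).reshape(-1,2)
    r=np.c_[n,np.ones(len(n))]@R
    return c+r*((z-c[2])/r[:,2])[:,None]
def proj(p,P):
    k,d=K(p);T=np.array(p["camera_from_world"])
    return cv2.projectPoints(np.array(P,float).reshape(-1,1,3),cv2.Rodrigues(T[:3,:3])[0],T[:3,3],k,d)[0].reshape(-1,2)
E
python3 - <<'E'
from h import *
for n in("top","side"):
    im=bot.capture(n);cv2.imwrite(f"pics/{n}0.png",im)
    p=bot.camera_params(n);T=np.array(p["camera_from_world"]);print(n,p["fovy"],(-T[:3,:3].T@T[:3,3]).round())
print(bot.get_obs())
E
```

```text
top 56.42502454098694 [ 297.  -80. 1194.]
side 53.96603553316344 [  553. -1000.   775.]
{'time': 0.1, 'joint_positions': array([ 1.00200346e+00,  3.42676241e-01,  1.52490588e+00, -3.34472506e-05,
        1.27536430e+00, -1.45986081e-01]), 'dq': array([ 1.06686507e-06, -1.04467413e-03, -9.42200562e-04, -1.45172237e-03,
        1.25361664e-03, -3.79471962e-04]), 'tau': array([ 3.23418108e-04, -4.32006276e+01, -2.44691116e+01,  7.17473100e-02,
        5.26838447e-02, -5.04129730e-05]), 'tool_pos': array([215.22470893, 478.50161419, 243.10783798]), 'tcp_rot': array([-3.14024863e+00, -1.65286127e-04,  2.71879551e+00]), 'contact_force': array([ 0.21730782, -0.04406387,  0.89198456]), 'moment': array([ 0.03280138, -0.02799055,  0.02747709]), 'finger_force': 0.0, 'grip_width': 91.7746056737119}
```

View pics/top0.png

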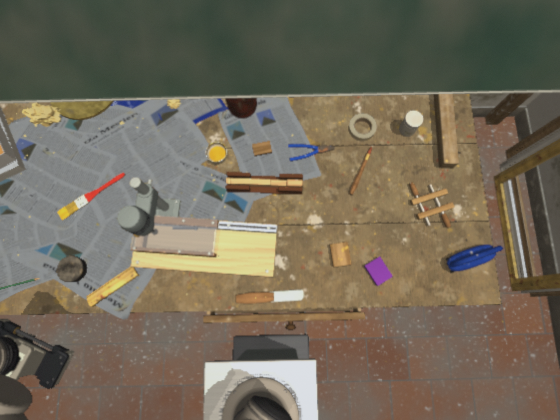

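View pics/side0.png

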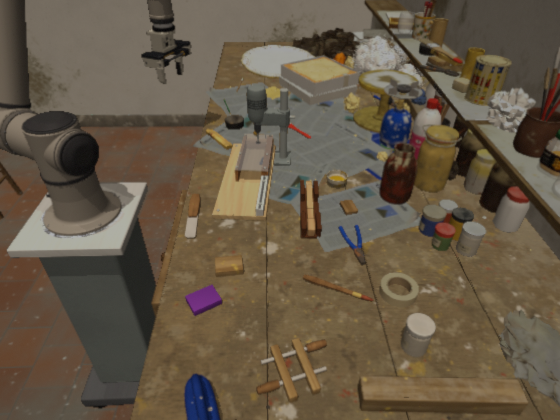

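The top view has image up as world +x and left as +y. The station is at (205,245), the pine block at (340,254), and the holder with the stick at (265,183). The purple decoy is at (378,270) and the offcut at (261,148). The side view agrees with this. I'll zoom in.

```bash
python3 - <<'E'
from h import *
im=cv2.imread("pics/top0.png")
cv2.imwrite("pics/z1.png",cv2.resize(im[165:285,125:285],None,fx=5,fy=5,interpolation=cv2.INTER_CUBIC))
p=bot.camera_params("top")
pts={'bedR_top':(276,233),'bedR_bot':(275,276),'bedL_bot':(132,266),'blk':(340,254),'restL':(227,183),'restR':(302,183)}
for k,v in pts.items(): print(k,cast(p,[v],18 if 'bed' in k else 20)[0].round(1))
hsv=cv2.cvtColor(im,cv2.COLOR_BGR2HSV)
m=cv2.inRange(hsv,(8,110,110),(25,255,255))[235:275,325:358]
c=max(cv2.findContours(m,0,2)[0],key=cv2.contourArea)+[325,235]
r=cv2.minAreaRect(c);print(r,cv2.contourArea(c));b=cast(p,cv2.boxPoints(r),18);print(b.round(1),b.mean(0))
E
```

```text
bedR_top [515.5 -53.6  18. ]
bedR_bot [386.1 -48.7  18. ]
bedL_bot [424.2 378.7  18. ]
blk [ 447.1 -244.9   20. ]
restL [677.9  98.1  20. ]
restR [ 672.9 -137.8   20. ]
((340.5260009765625, 253.91905212402344), (24.177093505859375, 18.855093002319336), 81.25383758544922) 409.5
[[ 480.2 -214.7   18. ]
 [ 487.7 -271.7   18. ]
 [ 415.4 -278.4   18. ]
 [ 408.1 -222.2   18. ]] [ 447.84394887 -246.77841501   18.        ]
```

View pics/z1.png

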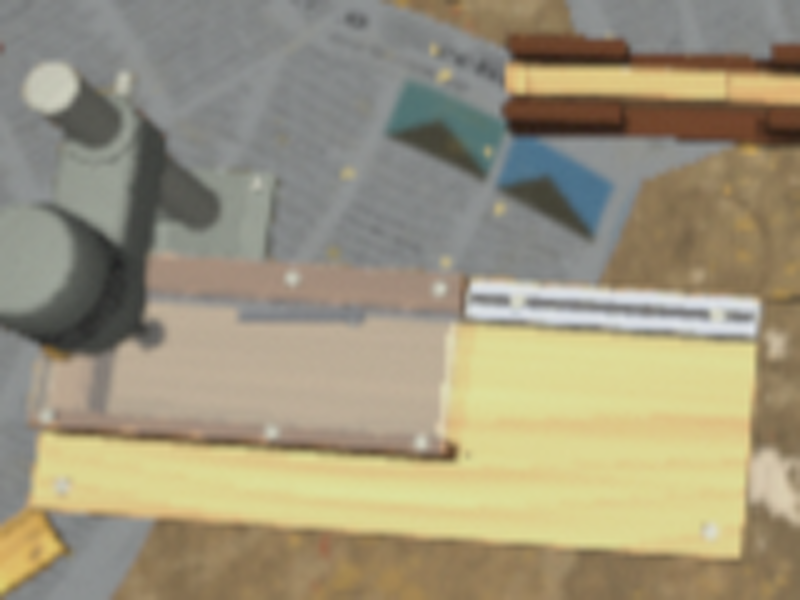

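The zoom shows the station with its open infeed to the right (−y), the mouth at crop (455,320), and the stick with its tip to the left (+y). The station origin comes to about (490,158) at yaw −0.089, with feed along world +y. The block is at about (448,−247) with its long axis 5° off world x. Next I go above the block.

```bash
python3 -m pendant '[[[0.32,-1,0],[0,0,-0.36],1],[[0.32,-1,0],[0,0,-0.36],1],[[0.32,-1,0],[0,0,-0.36],1],[[0.32,-1,0],[0,0,-0.36],1],[[0.32,-1,0],[0,0,-0.36],1],[[0.32,-1,0],[0,0,-0.36],1],[[0.32,-1,0],[0,0,-0.36],1],[[0.32,-1,0],[0,0,-0.36],1],[[0.32,-1,0],[0,0,-0.36],1],[[0.32,-1,0],[0,0,-0.36],1]]'
python3 -m pendant '[[[0.32,-1,0],[0,0,-0.36],1],[[0.32,-1,0],[0,0,-0.36],1],[[0.32,-1,0],[0,0,-0.36],1],[[0.32,-1,0],[0,0,-0.36],1],[[0.32,-1,0],[0,0,-0.36],1],[[0.32,-1,0],[0,0,-0.36],1],[[0.32,-1,0],[0,0,-0.36],1],[[0.32,-1,0],[0,0,-0.36],1],[[0.32,-1,0],[0,0,-0.36],1],[[0.32,-1,0],[0,0,-0.36],1]]'
python3 - <<'E'
from h import *
im=bot.capture("wrist")
p=bot.camera_params("wrist");T=np.array(p["camera_from_world"]);R=T[:3,:3]
print((-R.T@T[:3,3]).round(),R[2].round(2),p["fovy"]); print(proj(p,[[447.8,-246.8,18]]))
cv2.imwrite("pics/w1.png",im)
E
```

```text
time: 0.93
tool_pos: [311.3, 177.3, 243.6]
tcp_rot: [-3.141, -0.0, 2.285]
contact_force: [-0.2, -0.2, 0.5]
grip_width: 91.6
finger_force: 0.0
time: 1.77
tool_pos: [407.4, -122.8, 243.5]
tcp_rot: [-3.141, -0.0, 1.852]
contact_force: [0.7, 0.5, 0.6]
grip_width: 92.0
finger_force: 0.0
[391. -55. 385.] [ 0.08 -0.27 -0.96] 61.35902168138477
[[281.15904626 289.97699265]]
```

```bash
cat >> h.py <<'E'
def rect(p,im,lo,hi,P,z,r=60):
    u,v=proj(p,[P])[0].astype(int);m=cv2.inRange(cv2.cvtColor(im,cv2.COLOR_BGR2HSV),lo,hi)
    w=np.zeros_like(m);w[max(v-r,0):v+r,max(u-r,0):u+r]=255;m&=w
    m=cv2.morphologyEx(m,cv2.MORPH_OPEN,np.ones((5,5)))
    c=max(cv2.findContours(m,0,2)[0],key=cv2.contourArea)
    g=cast(p,c.reshape(-1,2),z)[:,:2].astype(np.float32)
    return cv2.minAreaRect(g)
E
python3 - <<'E'
from h import *
im=cv2.imread("pics/w1.png");p=bot.camera_params("wrist")
print(rect(p,im,(8,90,100),(25,255,255),[447.8,-246.8,18],18,80))
E
```

```text
((434.3904724121094, -202.18557739257812), (183.87388610839844, 100.947021484375), 15.836607933044434)
```

View pics/w1.png

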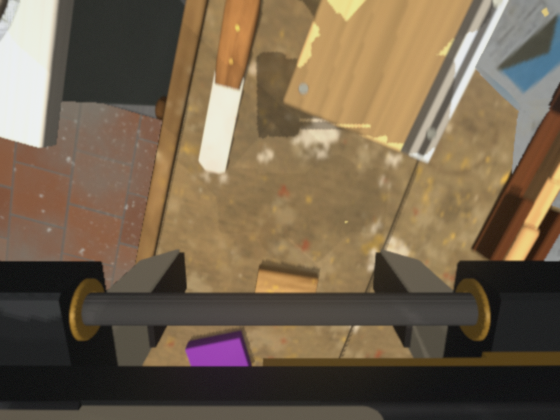

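The wrist view has the block at (287,278), partly behind the gripper bar. The near edge corners are at about (258,265) and (318,268).

```bash
python3 - <<'E'
from h import *
p=bot.camera_params("wrist")
print(cast(p,[(258,265),(318,268)],18).round(1)); print(bot.get_obs()['tool_pos'])
p=bot.camera_params("top");im=cv2.imread("pics/top0.png")
# corner check using station marks in wrist: bed corners
p=bot.camera_params("wrist");print(cast(p,[(286,103),(404,150)],18).round(1))
E
```

```text
[[ 414.  -223.7   18. ]
 [ 480.3 -208.8   18. ]]
[ 409.47381777 -127.37815287  243.58698896]
[[395.8 -47.3  18. ]
 [525.4 -58.4  18. ]]
```

```bash

python3 -m pendant '[[[0.4,-0.9,0],[0,0,-0.2],1],[[0.4,-0.9,0],[0,0,-0.2],1],[[0.4,-0.9,0],[0,0,-0.2],1],[[0,0,0],[0,0,0],1],[[0,0,0],[0,0,0],1],[[0,0,0],[0,0,0],1],[[0,0,0],[0,0,0],1],[[0,0,0],[0,0,0],1],[[0,0,0],[0,0,0],1],[[0,0,0],[0,0,0],1]]'
python3 - <<'E'
from h import *
p=bot.camera_params("wrist");im=bot.capture("wrist");cv2.imwrite("pics/w2.png",im)
print(proj(p,[447,-247,18]))
for lo in ((5,110,60),(5,90,100),(8,110,130)): print(rect(p,im,lo,(25,255,255),[447,-247,18],18,48))
E
```

```text
time: 2.65
tool_pos: [443.3, -201.6, 244.0]
tcp_rot: [3.141, 0.0, 1.784]
contact_force: [0.1, -0.4, 0.4]
grip_width: 91.8
finger_force: 0.0
[[271.90560109 224.60059014]]
((443.67169189453125, -248.61476135253906), (102.14476013183594, 108.9310531616211), 12.13943099975586)
((445.4034729003906, -248.24713134765625), (107.64640808105469, 108.96333312988281), 12.160550117492676)
((443.67169189453125, -248.61476135253906), (102.14476013183594, 108.9310531616211), 12.13943099975586)
```

View pics/w2.png

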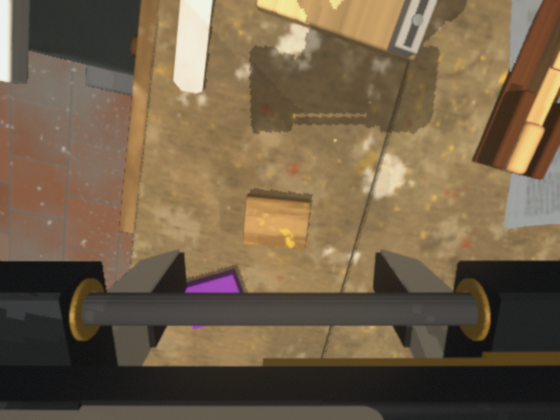

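The block's top face is clear now, with corners at about (247,196), (310,201), (306,247), (244,244).

```bash
python3 - <<'E'
from h import *
p=bot.camera_params("wrist")
c=cast(p,[(247,196),(310,201),(306,247),(244,244)],18);print(c.round(1),c.mean(0))
for a,b in((0,1),(3,2),(2,1),(3,0)):
    d=c[b]-c[a];print(np.linalg.norm(d),np.degrees(np.arctan2(d[1],d[0])))
o=bot.get_obs();print(o['tool_pos'],o['tcp_rot'])
# station corners from this view (bed near edge)
print(cast(p,[(258,8),(390,50)],18).round(1))
E
```

```text
[[ 414.5 -221.3   18. ]
 [ 481.4 -212.6   18. ]
 [ 489.4 -264.8   18. ]
 [ 421.4 -275.8   18. ]] [ 451.69307265 -243.61111979   18.        ]
67.51120571555568 7.4799034191423015
68.91520762204979 9.177839075703774
52.821958968424475 98.7113507415885
54.85225127491043 97.23073811190768
[ 443.35743911 -201.75243952  243.94652214] [3.14131072e+00 2.21663449e-04 1.78350381e+00]
[[391.1 -43.1  18. ]
 [521.4 -51.6  18. ]]
```

```bash

python3 -m pendant '[[[0.13,-0.7,0],[0,0,-0.3],1],[[0.14,-0.7,-0.5],[0,0,-0.3],1],[[0,0,-1],[0,0,0],1],[[0,0,-1],[0,0,0],1],[[0,0,-1],[0,0,0],1],[[0,0,-1],[0,0,0],1],[[0,0,-1],[0,0,0],1],[[0,0,-1],[0,0,0],1],[[0,0,-0.5],[0,0,0],1],[[0,0,-0.45],[0,0,0],1]]'
python3 -m pendant '[[[0,0,0],[0,0,0],0.2],[[0,0,0],[0,0,0],0],[[0,0,0],[0,0,0],0],[[0,0,0],[0,0,0],0],[[0,0,0],[0,0,0],0],[[0,0,0],[0,0,0],0],[[0,0,0],[0,0,0],0],[[0,0,0],[0,0,0],0],[[0,0,0],[0,0,0],0],[[0,0,0],[0,0,0],0]]'
```

```text
time: 3.53
tool_pos: [450.8, -243.6, 18.4]
tcp_rot: [-3.14, -0.002, 1.711]
contact_force: [0.0, 0.2, -0.2]
grip_width: 91.7
finger_force: 0.0
time: 4.37
tool_pos: [451.7, -244.3, 20.8]
tcp_rot: [3.141, 0.001, 1.711]
contact_force: [-0.2, 1.6, 6.4]
grip_width: 69.8
finger_force: 30.0
```

```bash

python3 - <<'E'
from h import *
p=bot.camera_params("top");f=lambda u,v:(u/5+125-.4,v/5+165-.4)
for n,uv,z in(('footR',(757,338),18),('footL',(467,322),18),('bedBR',(740,557),18),('bedBL',(30,507),18),('guard corner',(455,455),60),('mouth edge',(448,380),62)): print(n,cast(p,[f(*uv)],z)[0].round(1))
E
python3 -m pendant '[[[0,0,1],[0,0,0],0],[[0,0,1],[0,0,0],0],[[0,0,1],[0,0,0],0],[[0,0.8,0.6],[0,0,1],0],[[0.1,0.9,0],[0,0,1],0],[[0.1,0.9,0],[0,0,1],0],[[0.1,0.9,0],[0,0,1],0],[[0.1,0.9,0],[0,0,1],0],[[0.1,0.9,0],[0,0,1],0],[[0.1,0.9,0],[0,0,1],0]]'
```

```text
footR [518.  -53.7  18. ]
footL [531.6 123.5  18. ]
bedBR [386.3 -41.6  18. ]
bedBL [424.3 382.9  18. ]
guard corner [444.9 121.5  60. ]
mouth edge [488.6 126.3  62. ]
time: 5.2
tool_pos: [469.3, -56.9, 128.1]
tcp_rot: [3.142, -0.0, 2.557]
contact_force: [0.7, 0.2, -0.4]
grip_width: 69.7
finger_force: 29.9
```

```bash

python3 -m pendant '[[[0.1,0.5,0],[0,0,0.85],0],[[0.1,0.5,0],[0,0,0.85],0],[[0.1,0.5,0],[0,0,0.85],0],[[0.1,0.5,0],[0,0,0.85],0],[[0.1,0.5,0],[0,0,0.78],0],[[0.1,0,-1],[0,0,0],0],[[0,0,-0.8],[0,0,0],0],[[0,0,-0.5],[0,0,0],0],[[0,0,0],[0,0,0],0],[[0,0,0],[0,0,0],0]]'
python3 - <<'E'
from h import *
p=bot.camera_params("wrist");im=bot.capture("wrist");cv2.imwrite("pics/w3.png",im)
print(bot.get_obs()['tool_pos'],bot.get_obs()['tcp_rot'])
E
```

```text
time: 6.03
tool_pos: [487.0, 16.9, 58.8]
tcp_rot: [3.141, -0.002, 3.052]
contact_force: [0.3, -0.0, -0.0]
grip_width: 69.8
finger_force: 30.0
[487.74633554  16.7310691   59.6415669 ] [3.14146823e+00 1.36423742e-04 3.05225328e+00]
```

View pics/w3.png

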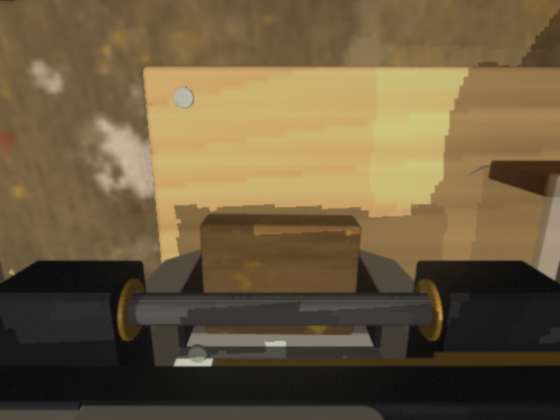

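The wrist view shows the block square to the bed edge (row 68 throughout). The bed corner is at (147,69), the guard cheek starts at (490,165) and the fence lies just beyond the block. I refine the station from these and lower the block.

```bash

python3 - <<'E'
from h import *
p=bot.camera_params("wrist")
c=cast(p,[(146,69),(555,67),(162,262)],18);print(c.round(1))
d=c[1]-c[0];a=np.arctan2(-d[0],d[1]);print('yaw',a)
for yw in(a,-.088):
    ex=np.array([np.cos(yw),np.sin(yw)]);ey=np.array([-ex[1],ex[0]]);print('origin',c[0][:2]+85*ex+215*ey)
print('cheek top near',cast(p,[(490,165)],60))
E
python3 -m pendant '[[[0,0,-0.3],[0,0,0],0],[[0,0,-0.1],[0,0,0],0],[[0,0,-0.1],[0,0,0],0],[[0,0,-0.1],[0,0,0],0],[[0,0,0],[0,0,0],0],[[0,0,0],[0,0,0],0],[[0,0,0],[0,0,0],0],[[0,0,0],[0,0,0],0],[[0,0,0],[0,0,0],0],[[0,0,0],[0,0,0],0]]'
```

```text
[[390.3 -38.9  18. ]
 [406.9 158.3  18. ]
 [490.8 -49.4  18. ]]
yaw -0.08383769379672033
origin [492.99725791 168.27029734]
origin [493.85849171 167.84101284]
cheek top near [[443.68084646 105.75590818  60.        ]]
time: 6.92
tool_pos: [487.6, 16.8, 41.4]
tcp_rot: [3.142, 0.0, 3.052]
contact_force: [-0.4, -0.4, -0.1]
grip_width: 69.7
finger_force: 30.0
```

```bash

python3 -m pendant '[[[0,0,-0.05],[0,0,0],0],[[0.1,0,0],[0,0,0],0],[[0.05,0,0],[0,0,0],0],[[0.03,0,0],[0,0,0],0],[[0.03,0,0],[0,0,0],0],[[0,0,0],[0,0,0],0],[[0,0,0],[0,0,0],0],[[0,0,0],[0,0,0],0],[[0,0,0],[0,0,0],0],[[0,0,0],[0,0,0],0]]'
python3 -m pendant '[[[0.03,0,0],[0,0,0],0],[[0.03,0,0],[0,0,0],0],[[0,0,0],[0,0,0],0],[[0,0,0],[0,0,0],0],[[0,0,0],[0,0,0],0],[[0,0,0],[0,0,0],0],[[0,0,0],[0,0,0],0],[[0,0,0],[0,0,0],0],[[0,0,0],[0,0,0],0],[[0,0,0],[0,0,0],0]]'
```

```text
time: 7.75
tool_pos: [493.7, 16.8, 39.7]
tcp_rot: [3.141, -0.0, 3.052]
contact_force: [-0.6, -0.4, -1.1]
grip_width: 69.7
finger_force: 30.0
time: 8.58
tool_pos: [493.8, 16.9, 39.4]
tcp_rot: [-3.141, -0.004, 3.053]
contact_force: [-6.3, -1.2, 1.3]
grip_width: 69.6
finger_force: 29.9
```

```bash

python3 -m pendant '[[[0,0,-0.03],[0,0,0],0],[[0,0,-0.03],[0,0,0],0],[[0,0,0],[0,0,0],0],[[0,0,0],[0,0,0],0.85],[[0,0,0],[0,0,0],0.85],[[0,0,0],[0,0,0],0.85],[[0,0,0],[0,0,0],0.85],[[0,0,0.5],[0,0,0],0.85],[[0,0,1],[0,0,0],0.85],[[0,0,1],[0,0,0],0.85]]'
python3 -m pendant '[[[0,-0.5,1],[0,0,0],1],[[0.5,-0.7,1],[0,0,0],1],[[1,-0.5,0],[0,0,0],1],[[1,-0.1,0],[0,0,0],1],[[1,-0.1,0],[0,0,0],1],[[1,0,0],[0,0,0],1],[[0,0,0],[0,0,0],1],[[0,0,0],[0,0,0],1],[[0,0,0],[0,0,0],1],[[0,0,0],[0,0,0],1]]'
python3 - <<'E'
from h import *
p=bot.camera_params("wrist");im=bot.capture("wrist");cv2.imwrite("pics/w4.png",im)
print(proj(p,[[493,17,36],[675,-20,34],[640,-137,39]]))
E
```

```text
time: 9.42
tool_pos: [495.0, 16.9, 112.9]
tcp_rot: [3.141, -0.003, 3.052]
contact_force: [-0.5, 0.3, 0.1]
grip_width: 85.1
finger_force: 0.0
time: 10.25
tool_pos: [629.5, -40.0, 172.9]
tcp_rot: [3.141, -0.001, 3.053]
contact_force: [0.2, 0.6, 0.1]
grip_width: 92.0
finger_force: 0.0
[[342.19910322  10.08297947]
 [307.16926732 252.68911376]
 [162.36034842 227.31416681]]
```

View pics/w4.png

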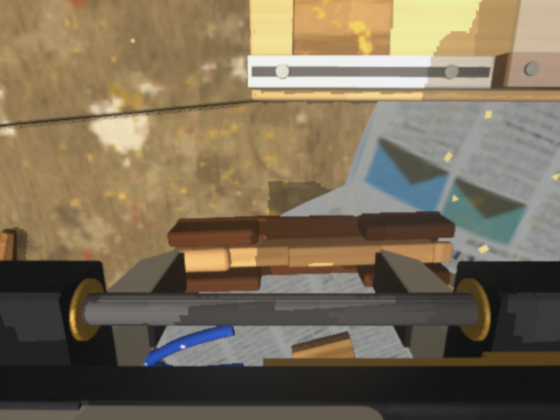

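The block lies against the fence at (293–392, 0–55). The holder runs from u=172 to u=452, the stick's centreline goes from (205,261) to (440,251), and the handle is on the left (−y).

```bash

python3 - <<'E'
from h import *
p=bot.camera_params("wrist")
n=['cheekLfar','cheekRfar','gapL','gapR']
c=cast(p,[(172,231),(453,224),(259,232),(360,228)],39);print(c.round(1),c[:2].mean(0),c[2:].mean(0))
s=cast(p,[(245,258),(330,255),(420,252)],33);print(s.round(1))
e=cast(p,[(185,262),(450,250)],34);print(e.round(1),e.mean(0))
d=s[2]-s[0];print(np.degrees(np.arctan2(d[1],d[0])));print(bot.get_obs()['tool_pos'])
E
```

```text
[[ 644.1 -129.8   39. ]
 [ 658.7  100.5   39. ]
 [ 651.4  -58.5   39. ]
 [ 655.3   24.4   39. ]] [651.4301595  -14.65278002  39.        ] [653.36845161 -17.05918654  39.        ]
[[ 6.759e+02 -7.360e+01  3.300e+01]
 [ 6.796e+02 -6.000e-01  3.300e+01]
 [ 6.838e+02  7.630e+01  3.300e+01]]
[[ 674.6 -125.3   34. ]
 [ 683.8  101.5   34. ]] [679.18785226 -11.92113222  34.        ]
86.98309503492565
[629.63700089 -40.01846375 173.17645045]
```

```bash

python3 -m pendant '[[[0.17,0.08,0],[0,0,-0.98],1],[[0.17,0.08,0],[0,0,-0.98],1],[[0.17,0.08,0],[0,0,-0.98],1],[[0.17,0.08,0],[0,0,-0.98],1],[[0.17,0.08,0],[0,0,-0.98],1],[[0.17,0.08,-0.4],[0,0,-0.98],1],[[0.17,0.08,-0.4],[0,0,-0.98],1],[[0.17,0.08,-0.4],[0,0,-0.98],1],[[0.17,0.08,-0.4],[0,0,-0.98],1],[[0.17,0.08,-0.4],[0,0,-0.98],1]]'
python3 -m pendant '[[[0,0,-0.3],[0,0,-0.98],1],[[0,0,-0.2],[0,0,-0.98],1],[[0,0,-0.3],[0,0,-1],1],[[0,0,-0.8],[0,0,0],1],[[0,0,-0.8],[0,0,0],1],[[0,0,-0.4],[0,0,0],1],[[0,0,0],[0,0,0],1],[[0,0,0],[0,0,0],1],[[0,0,0],[0,0,0],1],[[0,0,0],[0,0,0],1]]'
```

```text
time: 11.13
tool_pos: [681.2, -16.1, 113.1]
tcp_rot: [3.141, 0.0, 1.871]
contact_force: [-0.5, 0.4, -1.2]
grip_width: 91.7
finger_force: 0.0
time: 11.97
tool_pos: [682.6, -16.3, 30.9]
tcp_rot: [3.138, 0.0, 1.521]
contact_force: [0.2, -0.2, 0.8]
grip_width: 92.1
finger_force: 0.0
```

```bash

python3 -m pendant '[[[0,0,-0.1],[0,0,0],1],[[0,0,0],[0,0,0],-0.4],[[0,0,0],[0,0,0],-0.7],[[0,0,0],[0,0,0],-0.9],[[0,0,0],[0,0,0],-0.9],[[0,0,0],[0,0,0],-0.9],[[0,0,0],[0,0,0],-0.9],[[0,0,0],[0,0,0],-0.9],[[0,0,0],[0,0,0],-0.9],[[0,0,0],[0,0,0],-0.9]]'
python3 -m pendant '[[[0,0,0.2],[0,0,0],-0.9],[[0,0,0.4],[0,0,0],-0.9],[[0,0,0.8],[0,0,0],-0.9],[[0,0,1],[0,0,0],-0.9],[[0,0,1],[0,0,0],-0.9],[[0,0,0],[0,0,0],-0.9],[[0,0,0],[0,0,0],-0.9],[[0,0,0],[0,0,0],-0.9],[[0,0,0],[0,0,0],-0.9],[[0,0,0],[0,0,0],-0.9]]'
```

```text
time: 12.8
tool_pos: [681.6, -16.2, 25.9]
tcp_rot: [3.141, 0.0, 1.521]
contact_force: [-0.5, -0.7, 0.2]
grip_width: 36.2
finger_force: 0.0
time: 13.63
tool_pos: [680.9, -16.1, 126.7]
tcp_rot: [-3.139, -0.0, 1.521]
contact_force: [-0.1, 0.3, 0.3]
grip_width: 5.3
finger_force: 0.0
```

The fingers were still closing when I lifted. I'll open again, go back down and wait for the grip.

```bash

python3 -m pendant '[[[0,0,0],[0,0,0],0.1],[[0,0,0],[0,0,0],0.1],[[0,0,0],[0,0,0],0.1],[[0,0,0],[0,0,0],0.1],[[0,0,0],[0,0,0],0.1],[[0,0,0],[0,0,0],0.1],[[0,0,0],[0,0,0],0.1],[[0,0,-1],[0,0,0],0.1],[[0,0,-1],[0,0,0],0.1],[[0,0,-0.5],[0,0,0],0.1]]'
python3 -m pendant '[[[0,0,-0.5],[0,0,0],0.1],[[0,0,-0.3],[0,0,0],0.1],[[0,0,0],[0,0,0],-0.9],[[0,0,0],[0,0,0],-0.9],[[0,0,0],[0,0,0],-0.9],[[0,0,0],[0,0,0],-0.9],[[0,0,0],[0,0,0],-0.9],[[0,0,0],[0,0,0],-0.9],[[0,0,0],[0,0,0],-0.9],[[0,0,0],[0,0,0],-0.9]]'
```

```text
time: 14.47
tool_pos: [680.0, -16.0, 49.7]
tcp_rot: [-3.138, -0.0, 1.521]
contact_force: [-1.2, -0.1, -0.4]
grip_width: 50.5
finger_force: 0.0
time: 15.3
tool_pos: [681.4, -16.2, 30.0]
tcp_rot: [-3.142, -0.0, 1.521]
contact_force: [-3.3, -0.0, 5.3]
grip_width: 17.8
finger_force: 30.0
```

```bash

python3 -m pendant '[[[0,0,0.2],[0,0,0],-0.9],[[0,0,0.4],[0,0,0],-0.9],[[0,0,0.7],[0,0,0],-0.9],[[0,0,1],[0,0,0],-0.9],[[0,0,1],[0,0,0],-0.9],[[0,-0.5,0],[0,0,-0.16],-0.9],[[-0.4,-0.8,0],[0,0,-0.16],-0.9],[[-0.7,-0.8,0],[0,0,0],-0.9],[[-0.7,-0.8,0],[0,0,0],-0.9],[[-0.7,-0.8,0],[0,0,0],-0.9]]'
python3 -m pendant '[[[-0.7,-0.8,0],[0,0,0],-0.9],[[-0.7,-0.7,0],[0,0,0],-0.9],[[-0.7,-0.6,0],[0,0,0],-0.9],[[-0.6,-0.3,0],[0,0,0],-0.9],[[-0.3,-0.1,0],[0,0,0],-0.9],[[0,0,-0.6],[0,0,0],-0.9],[[0,0,-0.8],[0,0,0],-0.9],[[0,0,-0.8],[0,0,0],-0.9],[[0,0,-0.3],[0,0,0],-0.9],[[0,0,0],[0,0,0],-0.9]]'
```

```text
time: 16.13
tool_pos: [605.9, -128.3, 128.6]
tcp_rot: [3.14, 0.0, 1.483]
contact_force: [0.2, 0.2, -1.1]
grip_width: 17.8
finger_force: 29.9
time: 16.97
tool_pos: [515.8, -201.3, 51.2]
tcp_rot: [-3.138, -0.002, 1.483]
contact_force: [-0.8, 0.9, -0.5]
grip_width: 18.0
finger_force: 29.9
```

```bash

python3 - <<'E'
from h import *
im=bot.capture("side");p=bot.camera_params("side");o=bot.get_obs();print(o['tool_pos'],o['contact_force'],o['grip_width'])
u,v=proj(p,[o['tool_pos']])[0].astype(int);print(u,v)
a=im[max(v-100,0):v+80,u-130:u+110]
cv2.imwrite("pics/s2.png",cv2.resize(a,None,fx=3.2,fy=3.2,interpolation=cv2.INTER_CUBIC))
E
```

```text
[ 516.67852617 -201.81735513   52.65562852] [ 0.02415464 -0.03758227 -0.53186181] 17.846459614790795
254 240
```

View pics/s2.png

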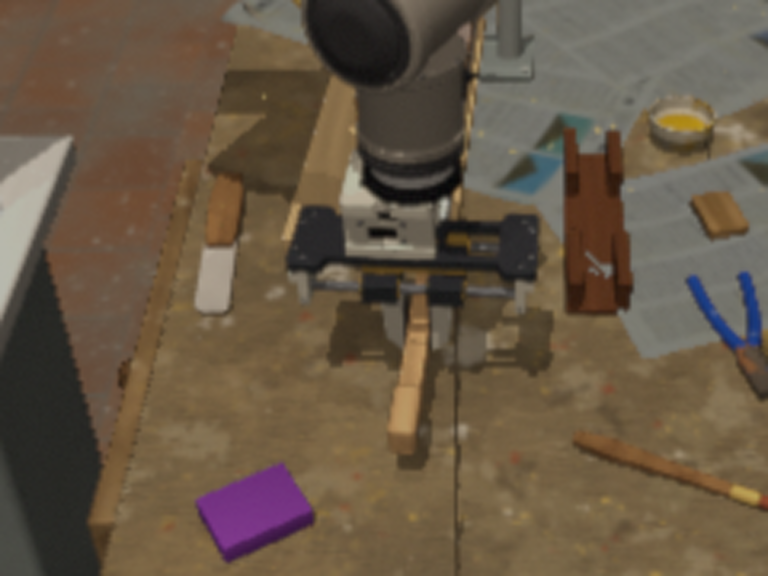

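The stick is held level, handle toward −y (crop (403,430)), and the holder is empty. I lower it gently onto the bench.

```bash

python3 -m pendant '[[[0,0,-0.4],[0,0,0],-0.9],[[0,0,-0.3],[0,0,0],-0.9],[[0,0,-0.2],[0,0,0],-0.9],[[0,0,-0.05],[0,0,0],-0.9],[[0,0,0],[0,0,0],-0.9],[[0,0,0],[0,0,0],-0.9],[[0,0,0],[0,0,0],-0.9],[[0,0,0],[0,0,0],-0.9],[[0,0,0],[0,0,0],-0.9],[[0,0,0],[0,0,0],-0.9]]'
python3 -m pendant '[[[0,0,-0.04],[0,0,0],-0.9],[[0,0,0],[0,0,0],-0.9],[[0,0,-0.03],[0,0,0],-0.9],[[0,0,0],[0,0,0],-0.9],[[0,0,0],[0,0,0],-0.9],[[0,0,0],[0,0,0],-0.9],[[0,0,0],[0,0,0],-0.9],[[0,0,0],[0,0,0],-0.9],[[0,0,0],[0,0,0],-0.9],[[0,0,0],[0,0,0],-0.9]]'
```

```text
time: 17.85
tool_pos: [516.7, -202.3, 24.7]
tcp_rot: [3.141, 0.0, 1.483]
contact_force: [0.1, -0.4, -0.8]
grip_width: 18.1
finger_force: 29.9
time: 18.68
tool_pos: [516.6, -202.2, 22.4]
tcp_rot: [3.141, 0.0, 1.483]
contact_force: [-0.1, 0.7, -0.9]
grip_width: 18.0
finger_force: 29.9
```

```bash

python3 -m pendant '[[[0,0,-0.04],[0,0,0],-0.9],[[0,0,0],[0,0,0],-0.9],[[0,0,0],[0,0,0],-0.9],[[0,0,0],[0,0,0],-0.9],[[0,0,0],[0,0,0],-0.9],[[0,0,0],[0,0,0],-0.9],[[0,0,0],[0,0,0],-0.9],[[0,0,0],[0,0,0],-0.9],[[0,0,0],[0,0,0],-0.9],[[0,0,0],[0,0,0],-0.9]]'
python3 -m pendant '[[[0,0,-0.04],[0,0,0],-0.9],[[0,0,0],[0,0,0],-0.9],[[0,0,0],[0,0,0],-0.9],[[0,0,0],[0,0,0],-0.9],[[0,0,0],[0,0,0],-0.9],[[0,0,0],[0,0,0],-0.9],[[0,0,0],[0,0,0],-0.9],[[0,0,0],[0,0,0],-0.9],[[0,0,0],[0,0,0],-0.9],[[0,0,0],[0,0,0],-0.9]]'
```

```text
time: 19.52
tool_pos: [516.7, -202.3, 22.0]
tcp_rot: [3.141, 0.0, 1.483]
contact_force: [-1.0, 0.2, 7.1]
grip_width: 17.7
finger_force: 29.9
time: 20.35
tool_pos: [516.7, -202.3, 21.9]
tcp_rot: [3.141, 0.001, 1.483]
contact_force: [-4.6, 2.8, 16.6]
grip_width: 17.8
finger_force: 29.9
```

```bash

python3 -m pendant '[[[0,0,0.04],[0,0,0],-0.9],[[0,0,0],[0,0,0],0.1],[[0,0,0],[0,0,0],0.1],[[0,0,0],[0,0,0],0.1],[[0,0,0],[0,0,0],0.1],[[0,0,0],[0,0,0],0.1],[[0,0,0],[0,0,0],0.1],[[0,0,0.6],[0,0,0],0.1],[[0,0,0.8],[0,0,0],0.1],[[0,0,1],[0,0,0],0.1]]'
python3 -m pendant '[[[-0.07,-0.8,0],[0,0,0],0.1],[[-0.07,-0.8,0],[0,0,0],0.1],[[-0.07,-0.8,0],[0,0,0],0.1],[[-0.07,-0.75,0],[0,0,0],0.1],[[0,0,0.5],[0,0,0],0.1],[[0,0,0.5],[0,0,0],0.1],[[0,0,0],[0,0,0],0.1],[[0,0,0],[0,0,0],0.1],[[0,0,0],[0,0,0],0.1],[[0,0,0],[0,0,0],0.1]]'
python3 - <<'E'
from h import *
p=bot.camera_params("wrist");im=bot.capture("wrist");cv2.imwrite("pics/w5.png",im)
print(proj(p,[[516,-202,26],[508,-297,28],[493,17,36]]))
E
```

```text
time: 21.18
tool_pos: [515.5, -201.6, 92.3]
tcp_rot: [-3.138, -0.002, 1.483]
contact_force: [0.6, -0.4, -1.1]
grip_width: 50.3
finger_force: 0.0
time: 22.02
tool_pos: [507.8, -296.1, 122.1]
tcp_rot: [-3.14, -0.001, 1.483]
contact_force: [-0.2, 0.5, -0.4]
grip_width: 50.5
finger_force: 0.0
[[ 276.27409395   78.99306658]
 [ 277.11129083  223.90453014]
 [ 180.97887176 -432.72006076]]
```

View pics/w5.png

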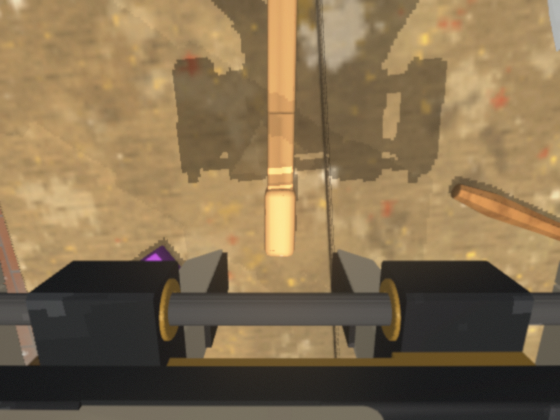

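The stick stands straight along the gripper's x axis. Its handle is centred at about (280,221), as predicted (277,224), so I go straight down and grip.

```bash

python3 -m pendant '[[[0.05,0,-0.8],[0,0,0],0.1],[[0,0,-1],[0,0,0],0.1],[[0,0,-0.8],[0,0,0],0.1],[[0,0,-0.5],[0,0,0],0.1],[[0,0,-0.25],[0,0,0],0.1],[[0,0,-0.05],[0,0,0],0.1],[[0,0,0],[0,0,0],0.1],[[0,0,0],[0,0,0],0.1],[[0,0,0],[0,0,0],0.1],[[0,0,0],[0,0,0],-0.9]]'
python3 -m pendant '[[[0,0,0],[0,0,0],-0.9],[[0,0,0],[0,0,0],-0.9],[[0,0,0],[0,0,0],-0.9],[[0,0,0],[0,0,0],-0.9],[[0,0,0],[0,0,0],-0.9],[[0,0,0],[0,0,0],-0.9],[[0,0,0],[0,0,0],-0.9],[[0,0,0],[0,0,0],-0.9],[[0,0,0],[0,0,0],-0.9],[[0,0,0],[0,0,0],-0.9]]'
```

```text
time: 22.9
tool_pos: [510.3, -297.1, 22.3]
tcp_rot: [3.14, 0.001, 1.483]
contact_force: [-1.0, 1.0, -0.2]
grip_width: 47.3
finger_force: 0.0
time: 23.73
tool_pos: [509.7, -296.7, 21.3]
tcp_rot: [3.141, 0.0, 1.483]
contact_force: [-1.5, 1.0, 3.3]
grip_width: 21.7
finger_force: 30.0
```

```bash

python3 -m pendant '[[[0,0,0.5],[0,0,0],-0.9],[[0,0,0.5],[0,0,0],-0.9],[[-0.5,0,0],[0,0,0],-0.9],[[-0.7,0,0],[0,0,0],-0.9],[[-0.45,0.3,0],[0,0,0],-0.9],[[0.05,0.6,0],[0,0,0],-0.9],[[0.05,0.6,0],[0,0,0],-0.9],[[0.03,0.3,-0.2],[0,0,0],-0.9],[[0,0,-0.1],[0,0,0],-0.9],[[0,0,0],[0,0,0],-0.9]]'
python3 - <<'E'
from h import *
o=bot.get_obs();print(o['tool_pos'],o['tcp_rot'],o['contact_force'])
x,y=o['tool_pos'][:2];print('line x',486.3+.0873*(y-16.8))
im=bot.capture("side");cv2.imwrite("pics/s3.png",cv2.resize(im[110:290,130:370],None,fx=3.2,fy=3.2,interpolation=cv2.INTER_CUBIC))
E
```

```text
time: 24.57
tool_pos: [464.0, -242.4, 41.2]
tcp_rot: [-3.141, -0.0, 1.484]
contact_force: [-0.0, -0.4, -0.5]
grip_width: 21.8
finger_force: 30.0
[ 464.00226837 -242.44152204   41.16090405] [-3.14058688e+00 -4.08896770e-04  1.48404038e+00] [-0.03406617 -0.41226838 -0.45377004]
line x 463.6682151258053
```

```bash

python3 -m pendant '[[[0.035,0.4,0.03],[0,0,0],-0.9],[[0.025,0.3,0],[0,0,0],-0.9],[[0.025,0.3,0],[0,0,0],-0.9],[[0.025,0.3,0],[0,0,0],-0.9],[[0.025,0.3,0],[0,0,0],-0.9],[[0.028,0.3,0],[0,0,0],-0.9],[[0.028,0.3,0],[0,0,0],-0.9],[[0.028,0.3,0],[0,0,0],-0.9],[[0.028,0.3,0],[0,0,0],-0.9],[[0.028,0.3,0],[0,0,0],-0.9]]'
python3 -m pendant '[[[0.028,0.3,0],[0,0,0],-0.9],[[0.028,0.3,0],[0,0,0],-0.9],[[0.028,0.3,0],[0,0,0],-0.9],[[0.028,0.3,0],[0,0,0],-0.9],[[0.028,0.3,0],[0,0,0],-0.9],[[0.028,0.3,0],[0,0,0],-0.9],[[0.028,0.3,0],[0,0,0],-0.9],[[0.028,0.3,0],[0,0,0],-0.9],[[0,0,0],[0,0,0],-0.9],[[0,0,0],[0,0,0],-0.9]]'
python3 - <<'E'
from h import *
o=bot.get_obs();print(o['tool_pos'],o['tcp_rot'],o['contact_force'])
x,y=o['tool_pos'][:2];print('line x',486.3+.0873*(y-16.8))
im=bot.capture("top");cv2.imwrite("pics/t3.png",im);a=cv2.imread("pics/top0.png")
d=cv2.absdiff(im,a).max(2)[225:262,140:225];print(d.shape)
p=bot.camera_params("top")
for r in d[::3]: print(''.join('#' if q>60 else '+' if q>30 else '.' for q in r))
E
```

```text
time: 25.45
tool_pos: [472.4, -148.8, 43.1]
tcp_rot: [3.141, 0.0, 1.483]
contact_force: [-0.8, -0.7, 0.6]
grip_width: 21.8
finger_force: 30.0
time: 26.28
tool_pos: [479.1, -77.2, 43.0]
tcp_rot: [3.142, 0.0, 1.484]
contact_force: [0.6, -0.1, -0.4]
grip_width: 21.9
finger_force: 30.0
[479.12076921 -77.16886625  43.02479672] [3.14158377e+00 4.29301594e-05 1.48397247e+00] [ 0.59609364 -0.05163797 -0.36240308]
line x 478.09651797678936
(37, 85)
.....................................................................................
.....................................................................................
.........................................................+++....++++++++++++####....+
..........................................................................+++##+++###
..........................................................................+.....+####
........................................................+++++.+...........+##++######
.......................................................++++++++++++++++++############
............................................................+..++++++++++############
.........................................................................+###########
....................................................................++...++##########
#######++...................................................................+#+######
################+...........................................++#######################
#########################+++.............................+###########################
```

```bash

python3 -m pendant '[[[0.028,0.3,0],[0,0,0],-0.9],[[0.027,0.3,0],[0,0,0],-0.9],[[0.027,0.3,0],[0,0,0],-0.9],[[0.027,0.3,0],[0,0,0],-0.9],[[0.027,0.3,0],[0,0,0],-0.9],[[0.027,0.3,0],[0,0,0],-0.9],[[0.027,0.3,0],[0,0,0],-0.9],[[0.027,0.3,0],[0,0,0],-0.9],[[0.027,0.3,0],[0,0,0],-0.9],[[0.027,0.3,0],[0,0,0],-0.9]]'
python3 -m pendant '[[[0.027,0.3,0],[0,0,0],-0.9],[[0.027,0.3,0],[0,0,0],-0.9],[[0.018,0.2,0],[0,0,0],-0.9],[[0.018,0.2,0],[0,0,0],-0.9],[[0.018,0.2,0],[0,0,0],-0.9],[[0.009,0.1,0],[0,0,0],-0.9],[[0.009,0.1,0],[0,0,0],-0.9],[[0,0,0],[0,0,0],-0.9],[[0,0,0],[0,0,0],-0.9],[[0,0,0],[0,0,0],-0.9]]'
python3 - <<'E'
from h import *
o=bot.get_obs();x,y=o['tool_pos'][:2];print('line x',486.3+.0873*(y-16.8))
E
```

```text
time: 27.17
tool_pos: [487.2, 13.3, 43.0]
tcp_rot: [3.142, 0.0, 1.483]
contact_force: [-0.2, -0.8, -0.5]
grip_width: 22.0
finger_force: 30.0
time: 28.0
tool_pos: [491.0, 54.1, 43.1]
tcp_rot: [3.141, 0.0, 1.483]
contact_force: [-0.5, 0.7, -1.5]
grip_width: 22.1
finger_force: 30.0
line x 489.55928638330516
```

```bash

python3 -m pendant '[[[0.005,0.06,0],[0,0,0],-0.9],[[0.004,0.05,0],[0,0,0],-0.9],[[0.004,0.05,0],[0,0,0],-0.9],[[0.004,0.05,0],[0,0,0],-0.9],[[0.004,0.05,0],[0,0,0],-0.9],[[0.004,0.05,0],[0,0,0],-0.9],[[0,0,0],[0,0,0],-0.9],[[0,0,0],[0,0,0],-0.9],[[0,0,0],[0,0,0],-0.9],[[0,0,0],[0,0,0],-0.9]]'
python3 -m pendant '[[[0.003,0.04,0],[0,0,0],-0.9],[[0,0.03,0],[0,0,0],-0.9],[[0,0.03,0],[0,0,0],-0.9],[[0,0.03,0],[0,0,0],-0.9],[[0,0,0],[0,0,0],-0.9],[[0,0,0],[0,0,0],-0.9],[[0,0,0],[0,0,0],-0.9],[[0,0,0],[0,0,0],-0.9],[[0,0,0],[0,0,0],-0.9],[[0,0,0],[0,0,0],-0.9]]'
```

```text
time: 28.83
tool_pos: [491.7, 63.6, 43.0]
tcp_rot: [3.142, -0.0, 1.483]
contact_force: [0.5, -0.2, -0.8]
grip_width: 21.9
finger_force: 30.0
time: 29.67
tool_pos: [491.8, 67.5, 43.1]
tcp_rot: [3.142, -0.0, 1.483]
contact_force: [-0.7, -0.2, -0.5]
grip_width: 21.8
finger_force: 30.0
```

```bash

python3 -m pendant '[[[0.003,0.03,0],[0,0,0],-0.9],[[0,0.03,0],[0,0,0],-0.9],[[0,0.03,0],[0,0,0],-0.9],[[0,0,0],[0,0,0],-0.9],[[0,0,0],[0,0,0],-0.9],[[0,0,0],[0,0,0],-0.9],[[0,0,0],[0,0,0],-0.9],[[0,0,0],[0,0,0],-0.9],[[0,0,0],[0,0,0],-0.9],[[0,0,0],[0,0,0],-0.9]]'
python3 -m pendant '[[[0.003,0.03,0],[0,0,0],-0.9],[[0,0.03,0],[0,0,0],-0.9],[[0,0,0],[0,0,0],-0.9],[[0,0,0],[0,0,0],-0.9],[[0,0,0],[0,0,0],-0.9],[[0,0,0],[0,0,0],-0.9],[[0,0,0],[0,0,0],-0.9],[[0,0,0],[0,0,0],-0.9],[[0,0,0],[0,0,0],-0.9],[[0,0,0],[0,0,0],-0.9]]'
```

```text
time: 30.5
tool_pos: [491.9, 70.2, 43.0]
tcp_rot: [3.142, -0.0, 1.483]
contact_force: [0.4, -1.0, -0.4]
grip_width: 21.8
finger_force: 30.0
time: 31.33
tool_pos: [492.5, 71.0, 43.2]
tcp_rot: [3.14, 0.001, 1.482]
contact_force: [1.5, -6.5, -0.2]
grip_width: 21.7
finger_force: 30.0
```

The stop is reached at −6.5 N. I press a little more, then draw the stick back out along the same line.

```bash

python3 -m pendant '[[[0,0.03,0],[0,0,0],-0.9],[[0,0.02,0],[0,0,0],-0.9],[[0,0,0],[0,0,0],-0.9],[[0,0,0],[0,0,0],-0.9],[[0,0,0],[0,0,0],-0.9],[[0,0,0],[0,0,0],-0.9],[[0,0,0],[0,0,0],-0.9],[[0,0,0],[0,0,0],-0.9],[[0,0,0],[0,0,0],-0.9],[[0,0,0],[0,0,0],-0.9]]'
python3 -m pendant '[[[-0.008,-0.1,0],[0,0,0],-0.9],[[-0.02,-0.2,0],[0,0,0],-0.9],[[-0.026,-0.3,0],[0,0,0],-0.9],[[-0.026,-0.3,0],[0,0,0],-0.9],[[-0.035,-0.4,0],[0,0,0],-0.9],[[-0.035,-0.4,0],[0,0,0],-0.9],[[-0.044,-0.5,0],[0,0,0],-0.9],[[-0.044,-0.5,0],[0,0,0],-0.9],[[-0.044,-0.5,0],[0,0,0],-0.9],[[-0.044,-0.5,0],[0,0,0],-0.9]]'
python3 -m pendant '[[[-0.044,-0.5,0],[0,0,0],-0.9],[[-0.044,-0.5,0],[0,0,0],-0.9],[[-0.044,-0.5,0],[0,0,0],-0.9],[[-0.044,-0.5,0],[0,0,0],-0.9],[[-0.044,-0.5,0],[0,0,0],-0.9],[[-0.044,-0.5,0],[0,0,0],-0.9],[[-0.044,-0.5,0],[0,0,0],-0.9],[[-0.044,-0.5,0],[0,0,0],-0.9],[[0,0,0],[0,0,0],-0.9],[[0,0,0],[0,0,0],-0.9]]'
python3 - <<'E'
from h import *
im=bot.capture("top");s=bot.capture("side");cv2.imwrite("pics/t4.png",im);cv2.imwrite("pics/sd4.png",s)
p=bot.camera_params("side");print(proj(p,[[531,120,60],[550,330,60],[540,265,40]]))
A=cv2.resize(im[215:265,128:228],None,fx=7,fy=6,interpolation=cv2.INTER_CUBIC)
B=cv2.resize(s[125:225,210:310],(700,290),interpolation=cv2.INTER_CUBIC)
cv2.imwrite("pics/fin.png",np.vstack([A,B]))
E
```

```text
time: 32.17
tool_pos: [492.5, 71.1, 43.2]
tcp_rot: [3.141, 0.003, 1.483]
contact_force: [0.3, -15.3, 0.5]
grip_width: 22.0
finger_force: 30.0
time: 33.0
tool_pos: [482.0, -39.1, 43.1]
tcp_rot: [3.141, 0.0, 1.482]
contact_force: [0.4, -0.3, -0.8]
grip_width: 21.2
finger_force: 30.0
time: 33.83
tool_pos: [471.2, -158.6, 43.0]
tcp_rot: [3.142, -0.0, 1.48]
contact_force: [-0.1, -0.2, -0.6]
grip_width: 21.8
finger_force: 30.0
[[260.7840185  171.3526523 ]
 [266.2747059  139.62142382]
 [263.64197779 153.722686  ]]
```

View pics/fin.png

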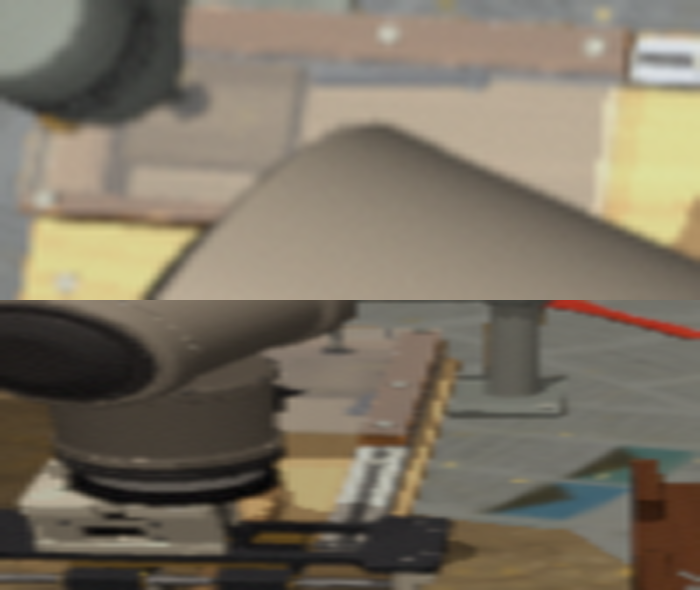

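The block sits at the stop against the fence (top half, x 125–300), and the catch finger starts right behind its tail at x≈300. Its position matches the "down" pose in the first picture. Now I lay the stick back on the free bench area.

```bash

python3 -m pendant '[[[-0.05,-0.6,0.2],[0,0,0],-0.9],[[-0.05,-0.8,0.1],[0,0,0],-0.9],[[-0.05,-0.8,0],[0,0,0],-0.9],[[-0.05,-0.8,0],[0,0,0],-0.9],[[0.2,-0.8,0],[0,0,0],-0.9],[[0.4,-0.8,0],[0,0,0],-0.9],[[0.5,-0.2,0],[0,0,0],-0.9],[[0.4,0,-0.3],[0,0,0],-0.9],[[0,0,-0.5],[0,0,0],-0.9],[[0,0,-0.1],[0,0,0],-0.9]]'
python3 -m pendant '[[[0,0,0],[0,0,0],-0.9],[[0,0,0],[0,0,0],-0.9],[[0,0,0],[0,0,0],-0.9],[[0,0,0],[0,0,0],-0.9],[[0,0,0],[0,0,0],-0.9],[[0,0,0],[0,0,0],-0.9],[[0,0,0],[0,0,0],-0.9],[[0,0,0],[0,0,0],-0.9],[[0,0,0],[0,0,0],-0.9],[[0,0,0],[0,0,0],-0.9]]'
```

```text
time: 34.77
tool_pos: [510.2, -300.0, 22.9]
tcp_rot: [-3.139, -0.002, 1.484]
contact_force: [-1.1, 1.6, -1.2]
grip_width: 21.9
finger_force: 30.0
time: 35.6
tool_pos: [510.7, -301.5, 25.1]
tcp_rot: [3.141, 0.0, 1.483]
contact_force: [0.2, -0.0, -0.5]
grip_width: 21.8
finger_force: 30.0
```

```bash

python3 -m pendant '[[[0,0,-0.1],[0,0,0],-0.9],[[0,0,0],[0,0,0],-0.9],[[0,0,-0.03],[0,0,0],-0.9],[[0,0,0],[0,0,0],-0.9],[[0,0,0],[0,0,0],-0.9],[[0,0,0],[0,0,0],-0.9],[[0,0,0],[0,0,0],-0.9],[[0,0,0],[0,0,0],-0.9],[[0,0,0],[0,0,0],-0.9],[[0,0,0],[0,0,0],-0.9]]'
```

```text
time: 36.43
tool_pos: [510.6, -301.4, 21.3]
tcp_rot: [-3.141, -0.0, 1.483]
contact_force: [-2.8, 2.7, 5.4]
grip_width: 21.7
finger_force: 30.0
```

```bash

python3 -m pendant '[[[0,0,0],[0,0,0],0.1],[[0,0,0],[0,0,0],0.1],[[0,0,0],[0,0,0],0.1],[[0,0,0],[0,0,0],0.1],[[0,0,0],[0,0,0],0.1],[[0,0,0],[0,0,0],0.1],[[0,0,0.3],[0,0,0],0.1],[[0,0,0.7],[0,0,0],0.1],[[0,0,1],[0,0,0],0.1],[[0,0,1],[0,0,0],0.1]]'
python3 -m pendant '[[[-0.2,-0.6,1],[0,0,0],0.1],[[-0.5,-0.7,1],[0,0,0],0.1],[[-0.5,-0.7,1],[0,0,0],0.1],[[-0.5,-0.7,0],[0,0,0],0.1],[[-0.5,-0.7,0],[0,0,0],0.1],[[-0.5,-0.7,0],[0,0,0],0.1],[[0,0,0],[0,0,0],0.1],[[0,0,0],[0,0,0],0.1],[[0,0,0],[0,0,0],0.1],[[0,0,0],[0,0,0],0.1]]'
python3 - <<'E'
from h import *
im=bot.capture("top");cv2.imwrite("pics/t5.png",im);p=bot.camera_params("top")
a=cv2.imread("pics/top0.png")
def mask(i,lo,hi):return cv2.inRange(cv2.cvtColor(i,cv2.COLOR_BGR2HSV),lo,hi)
print(proj(p,[[510,-301,28],[528,-97,26],[519,-206,26]]).round())
u0,v0=255,200
d=cv2.absdiff(im,a).max(2)[210:262,140:225]
for r in d[::2]: print(''.join('#' if q>60 else '+' if q>30 else '.' for q in r))
# stick on bench: difference against the first picture
D=(cv2.absdiff(im,a).max(2)>50).astype(np.uint8)
D[:, :]=cv2.morphologyEx(D,cv2.MORPH_OPEN,np.ones((3,3)))
for c in cv2.findContours(D,0,2)[0]:
    if cv2.contourArea(c)>40: print(cv2.boundingRect(c))
E
```

```text
time: 37.27
tool_pos: [510.2, -301.2, 112.2]
tcp_rot: [-3.14, -0.001, 1.483]
contact_force: [0.6, 0.1, -0.1]
grip_width: 50.2
finger_force: 0.0
time: 38.1
tool_pos: [430.2, -423.6, 201.4]
tcp_rot: [3.141, -0.0, 1.484]
contact_force: [0.6, -0.1, 0.1]
grip_width: 50.4
finger_force: 0.0
[[358. 232.]
 [290. 228.]
 [326. 230.]]
.....................................................................................
.....................................................................................
.....................................................................................
.....................................................................................
.....................................................................................
.....................................................................................
.....................................................................................
.....................................................................................
...............++++++++..............................................................
.
[... 1433 characters left out ...]
+#########################+
(16, 413, 10, 7)
(221, 397, 29, 23)
(18, 389, 14, 18)
(0, 389, 17, 15)
(254, 381, 10, 7)
(238, 349, 27, 11)
(35, 345, 34, 44)
(174, 343, 77, 64)
(398, 333, 10, 12)
(0, 320, 33, 68)
(281, 316, 127, 104)
(224, 316, 12, 7)
(238, 315, 13, 20)
(417, 305, 20, 14)
(411, 298, 12, 8)
(275, 291, 28, 10)
(451, 289, 22, 21)
(422, 284, 11, 16)
(462, 273, 13, 11)
(355, 269, 13, 10)
(436, 254, 28, 35)
(192, 254, 42, 20)
(236, 250, 96, 106)
(355, 245, 20, 23)
(332, 242, 19, 25)
(350, 238, 77, 90)
(447, 227, 21, 21)
(428, 227, 28, 30)
(288, 226, 35, 7)
(413, 222, 15, 14)
(433, 220, 11, 10)
(466, 203, 52, 66)
(459, 191, 18, 15)
(416, 189, 52, 37)
(287, 179, 16, 7)
(226, 177, 60, 9)
```

```bash
python3 -c "
from plant import bot
print(bot.close_job())"
```

```text
the job is handed in; nothing more can be done
None
```

I handed the job in at about 38 s: the pine block is against the fence and the length stop, the catch looks to be down behind it, and the stick is drawn out and set down on its edge on the bench.

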